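# Unstack the tea tin and set out the coffee corner

### The arm

A 6-joint arm with a two-finger parallel gripper is mounted at the origin on a cart in front of the work surface, level with it; the furniture and walls round the work are solid. World frame = base frame: x ahead of the robot, y to its left, z up, the work surface at z = 0. Lengths are in mm, angles in rad, forces in N, time in s.
With the tool pointing down it reaches from about 275 to 1000 mm from the base axis. Payload 8.4 kg.
Tool frame: the origin (TCP) lies at the very end of the fingers, on their centre line; the grasp point (between the pads) lies r.pinch_z behind it (r.pinch_z is the distance from the TCP to the grasp point, in mm); z points along the fingers, y is the line along which they close (so a half turn about z gives the same grasp; the last joint's range is limited). The gripper opens to 85 mm and grips with 20 to 120 N. Pads are 22 mm wide; open, the fingers measure 114 mm over their backs; the gripper's body (76 mm by 85 mm) begins 54 mm behind the grasp point. The pads swing forward as they close: fully open they stand 13 mm farther back than shut.
Start: joints at [-1.183, 0.353, 1.633, -0, 1.155, -0.002], TCP at [237.501, -578.119, 231.281] pointing down, gripper open.
Joint ranges: [-2.63, 2.63], [-0.92, 2.1], [0.06, 2.66], [-1.3, 4.44], [0, 2.69], [-3.02, 3.02]. Speed limits (rad/s): [2.22, 2.22, 2.79, 3.14, 3.14, 3.14].

### API

Orientations are given as [roll, pitch, yaw] about the fixed x, y, z axes, in that order (R = Rz(yaw) Ry(pitch) Rx(roll)).
In Python, from cell import r gives the robot as it stands. The module is installed in compiled form; this text tells all that it offers.
- The arm moves only by the shell command python3 -m pendant 'ROWS' [FORCE]. ROWS is JSON, a list of rows, each a list of 7 numbers: the shift along the world's x, y, z each as a share of 0.3 m, from -1 to 1, then the turn, a rotation vector about the world's x, y, z each as a share of pi/2 rad, from -1 to 1, then the closure, from -1 (fully open) to 1 (shut). A call has 1 to 8 rows; each row shifts and turns the commanded pose from where the row before left it; what a row does not reach is not made up. A row lasts 1/8 s, in which the tool goes at most 62.5 mm and 10.7 degrees, less where a joint would pass 70% of its speed; a pose out of reach is approached as far as the arm can. A call with a number of a shift or a turn outside -1 to 1 is refused whole. A call with a gripper value outside its range is refused whole. The fingers move at their own pace and stop on an object; FORCE is the grip in N (left out, the last holds). Time passes only in rows, so rows that do not move let the fingers close. It gives the time, the measured TCP pose, the force, the opening and the grip force at its end, in the units of the state.
- r.sense(): the state, without advancing time (a new reading comes with each control period).
- r.capture(name): name is "side" or "top"; returns a dict with "frame" (420x560x3 uint8, red, green, blue), "vfov" (degrees; the focal length in pixels is half the picture's height over the tangent of half this angle, whatever the lens; pixels are square), "cx", "cy" (the principal point, pixels), "dist" ([k1, k2, p1, p2, k3] as OpenCV has them; the pictures are not rectified), "eye" and "orientation" of the camera in the world. Camera axes: x right, y up, looking along -z (the intrinsics and any distortion apply to the point x, -y, -z); pixel columns grow to the right and rows downward; lengths in mm; the calibration is good to about 2 mm. A picture is of the moment at which its call begins. There is no depth.
- r.sign_off(): hands the job in; it is judged then, once.
The state is a dict: "t": time; "joint_positions": joint angles; "qvel": joint speeds; "tau": joint torques, N m; "eef_pos": TCP position; "tcp_rot": TCP orientation; "contact_force": force on the tool from outside, world axes, zero at the start; "torque": the same for the moment, N m; "gripper_width": opening from 0.0 (shut) to 1.0 (fully open); "grasp_force": force on a finger pad.
Only numpy, scipy, OpenCV 4.12 (cv2) and the standard library are available. Lean on these libraries where they do the work, as an engineer would, in place of code of your own. Each camera call takes 0.05 s, during which the arm holds its last target. There are 200 camera calls.

### The job

Take apart the pile on the green tea tin and set out the coffee corner: stand the brown capsule in the middle of the white saucer and the cream capsule in the middle of the blue saucer, both broad flange down as they are now, and drop the spare red capsule through the neck of the terracotta jar. Put the emptied tin upright in the middle of the cork mat, lengthwise with it. Leave the jar and the saucers standing upright, and the spice jar and salt shaker where they are.

Things in the scene. Friction and masses are not known exactly. Their poses are not given: they have to be found in the camera images.
- capsule_red: coffee capsule, a round cup standing upside down: red. At the start it is the top of the pile, standing across the tops of the brown and the cream capsule. Broad flange 49 diameter at the bottom, walls tapering to 39 at a height of 31, flat top 33 diameter; 34 high, about 20 g; pinch the cup about 20 above its underside (43 wide there). Sizes in mm. Origin: centre of the underside; z up at the start. 
- capsule_brown: coffee capsule, a round cup standing upside down: dark brown. At the start it stands on the tin's lid, on one half of it, under the red one. Broad flange 49 diameter at the bottom, walls tapering to 39 at a height of 31, flat top 33 diameter; 34 high, about 20 g; pinch the cup about 20 above its underside (43 wide there). Sizes in mm. Origin: centre of the underside; z up at the start. 
- capsule_cream: coffee capsule, a round cup standing upside down: cream-coloured. At the start it stands on the tin's lid, on the other half, under the red one; its centre is about 52 from that of the brown one, along the tin's length. Broad flange 49 diameter at the bottom, walls tapering to 39 at a height of 31, flat top 33 diameter; 34 high, about 20 g; pinch the cup about 20 above its underside (43 wide there). Sizes in mm. Origin: centre of the underside; z up at the start. 
- tea_tin: closed green tin box with a dark seam under the lid, 60 (its x) by 130 (its y) and 60 high, straight sides, flat lid, about 0.15 kg; it carries the pile at the start. Grip it across the 60 width, firmly, at mid-length and about mid-height: it turns in a loose or high grip. Sizes in mm. Origin: centre of the underside; z up.
- cork_mat: thin brown cork mat lying on the worktop, fixed, 100 (its x) by 170 (its y), 4 thick: the tin's place. Sizes in mm. Origin: centre of the underside; z up.
- saucer_white: plain white saucer, loose, 140 across the rim, 16 high; flat floor 80 across, its upper surface 5 above the worktop, sloping up to the rim. Sizes in mm. Origin: centre of the underside; z up.
- saucer_blue: saucer of the same form as the white one, but blue. Sizes in mm. Origin: centre of the underside; z up.
- jar: open terracotta jar, loose, about 0.6 kg: body 94 diameter, narrowing above a height of 85 to a straight neck (from 103 up), 76 outside and 68 inside; rim 130 above the worktop, inner floor 6 above it, walls 4 thick. Sizes in mm. Origin: centre of the underside; z up.
- spice_jar: bystander: small spice jar with a dark cap and a blue label, 41 diameter, 105 high, standing in front of the toaster. Sizes in mm. Origin: centre of the underside; z up.
- salt_shaker: bystander: grey salt shaker, 44 diameter, 90 high, standing near the coffee machine. Sizes in mm. Origin: centre of the underside; z up.
Not all that is in view belongs to the job. Leave any yellow look-alike of the saucer_white alone.

How it is judged (in metres and radians):
At the end, for the whole second after the job is handed in: Brown capsule upright (0.15 rad) within 20 mm of the white saucer's centre, cream likewise on blue; red in the jar below its neck; tin upright on the mat, within 20 mm of centre per axis and 0.2 rad of lengthwise; jar, saucers upright; bystanders upright, moved under 30 mm; all at rest (horizontal distance between capsule_brown and saucer_white below 0.02 m and z of capsule_brown in the frame of saucer_white between -0.002 and 0.015 m and angle between each of capsule_brown, capsule_cream's own z axis and vertical below 0.15 rad and horizontal distance between capsule_cream and saucer_blue below 0.02 m and z of capsule_cream in the frame of saucer_blue between -0.002 and 0.015 m and horizontal distance between capsule_red and jar below 0.045 m and z of capsule_red in the frame of jar between 0 and 0.07 m and angle between each of jar, saucer_white, saucer_blue, tea_tin, spice_jar, salt_shaker's own z axis and vertical below 0.1 rad and x of tea_tin in the frame of cork_mat between -0.02 and 0.02 m and y of tea_tin in the frame of cork_mat between -0.02 and 0.02 m and angle between the y axis of tea_tin and the y axis of cork_mat, either way round below 0.2 rad and z of tea_tin in the frame of cork_mat below 0.01 m and distance of each of spice_jar, salt_shaker from where it was at the start of the episode below 0.03 m and linear speed of each of capsule_red, capsule_brown, capsule_cream, tea_tin, jar, saucer_white, saucer_blue below 0.02 m/s); the robot touches nothing.
It fails at once if the jar is knocked over (angle between jar's own z axis and vertical above 0.5 rad).
It also fails if it takes over 128 s, if anything falls off the work surface, if the arm or the gripper's body presses on something with over 40 N, if the wrist force passes 120 N, or if a joint passes its speed limit or range.

## Working session

There is one attempt and no reset: what is moved stays moved. The work goes in short steps, Python scripts to look and compute and a shell command to move; the robot and the scene stay as the last step left them, time stands still between calls to the robot, and variables do not carry over. Pictures are saved under pics/ and viewed, at most 14 in all, crops included, and the job is handed in when it is done.

```bash
mkdir -p pics; python3 - <<'E'
from cell import r
import cv2
s=r.sense();print(s,r.pinch_z)
for n in("side","top"):
    c=r.capture(n);cv2.imwrite(f"pics/{n}0.png",c["frame"][:,:,::-1]);print({k:v for k,v in c.items() if k!="frame"})
E
```

```text
{'t': 0.0, 'joint_positions': array([-1.18340329e+00,  3.53633985e-01,  1.63414658e+00,  2.55144501e-05,
        1.15518493e+00, -2.41147114e-03]), 'qvel': array([-0.00026223, -0.00067161, -0.00023943, -0.00335868, -0.00165183,
        0.00147755]), 'tau': array([-6.47134984e-04, -6.05268717e+01, -3.42073059e+01,  8.74392049e-05,
        9.50434740e-03,  3.29758983e-06]), 'eef_pos': array([ 237.32511361, -577.6721431 ,  230.56519394]), 'tcp_rot': array([-3.14021987e+00, -2.66387338e-05,  3.89794168e-01]), 'contact_force': array([-0.58008863, -0.27061112, -0.41506722]), 'torque': array([ 0.0290717 , -0.01004354,  0.01993953]), 'grasp_force': 0.0, 'gripper_width': 0.9954199430440956} 18.700000000000003
{'vfov': 44.17000890494194, 'cx': 275.23338113259433, 'cy': 214.762662148022, 'dist': array([-0.0930389,  0.       ,  0.       ,  0.       ,  0.       ]), 'eye': array([ -597.14713452, -1659.84628914,   856.27726107]), 'orientation': array([ 1.18745213, -0.01580642, -0.62639038])}
{'vfov': 53.579767752195856, 'cx': 276.9219153350504, 'cy': 206.1543230778634, 'dist': array([0.02061642, 0.        , 0.        , 0.        , 0.        ]), 'eye': array([ 439.40416912, -139.38536509, 1447.71865234]), 'orientation': array([ 0.06394386, -0.01267444, -1.5955771 ])}
```

View pics/top0.png

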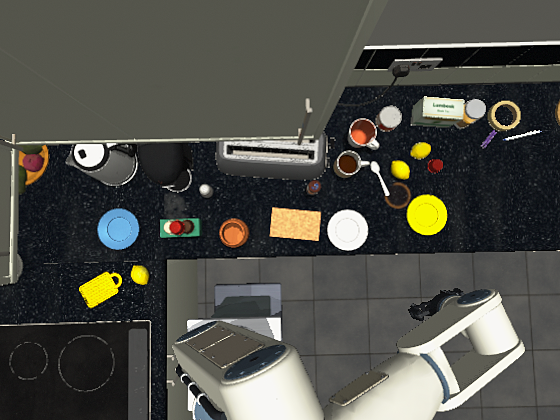

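View pics/side0.png

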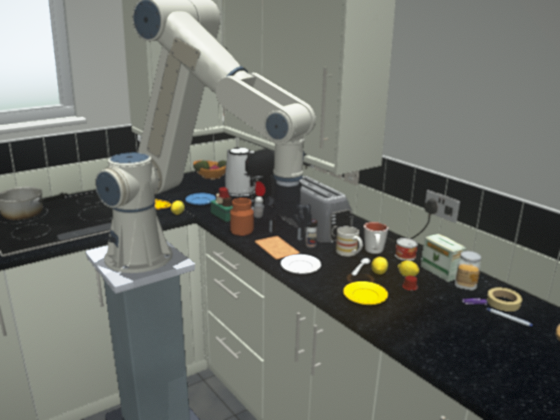

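The top view shows, from left to right: blue saucer (118,228), tin with the pile (180,228), jar (233,233), mat (295,223), white saucer (348,230) and the yellow decoy (427,215). The spice jar is at about (314,187) and the shaker at (206,190). In the side view the pile is near (225,205), the jar (242,217), the mat (277,247) and the white saucer (301,264).

```bash
cat > h.py <<'E'
import numpy as np, cv2
from scipy.spatial.transform import Rotation as R
from cell import r
def ray(c,uv):
    f=210/np.tan(np.radians(c["vfov"])/2)
    K=np.array([[f,0,c["cx"]],[0,f,c["cy"]],[0,0,1.]])
    p=cv2.undistortPoints(np.array([[uv]],float),K,c["dist"])[0,0]
    d=R.from_euler("xyz",c["orientation"]).as_matrix()@np.array([p[0],-p[1],-1]); return c["eye"],d/np.linalg.norm(d)
def plane(c,uv,z):
    e,d=ray(c,uv); return (e+d*(z-e[2])/d[2])
def proj(c,P):
    f=210/np.tan(np.radians(c["vfov"])/2)
    K=np.array([[f,0,c["cx"]],[0,f,c["cy"]],[0,0,1.]])
    q=R.from_euler("xyz",c["orientation"]).as_matrix().T@(np.array(P,float)-c["eye"]); q=q*[1,-1,-1]
    return cv2.projectPoints(q[None],np.zeros(3),np.zeros(3),K,c["dist"])[0][0,0]
def tri(c1,u1,c2,u2):
    e,d=ray(c1,u1);g,k=ray(c2,u2)
    t=np.linalg.lstsq(np.c_[d,-k],g-e,rcond=None)[0]
    a,b=e+d*t[0],g+k*t[1]; return (a+b)/2,np.linalg.norm(a-b)
def blobs(c,box,h,s,v,amin=8):
    "blobs in box=(u0,v0,u1,v1) with HSV ranges; returns area,centroid(hull moments centre),minAreaRect"
    hsv=cv2.cvtColor(c["frame"],cv2.COLOR_RGB2HSV); H=hsv[...,0].astype(int)
    hm=((H>=h[0])&(H<=h[1])) if h[0]<=h[1] else ((H>=h[0])|(H<=h[1]))
    m=hm&(hsv[...,1]>=s[0])&(hsv[...,1]<=s[1])&(hsv[...,2]>=v[0])&(hsv[...,2]<=v[1])
    k=np.zeros(m.shape,np.uint8);u0,v0,u1,v1=box;k[v0:v1,u0:u1]=m[v0:v1,u0:u1]
    out=[]
    for q in cv2.findContours(k,cv2.RETR_EXTERNAL,cv2.CHAIN_APPROX_NONE)[0]:
        hl=cv2.convexHull(q);M=cv2.moments(hl)
        if M["m00"]>=amin: out.append((M["m00"],(M["m10"]/M["m00"],M["m01"]/M["m00"]),cv2.minAreaRect(hl),cv2.boundingRect(q)))
    return sorted(out,key=lambda o:-o[0])
def crop(c,box,name,k):
    u0,v0,u1,v1=box;cv2.imwrite("pics/"+name,cv2.resize(c["frame"][v0:v1,u0:u1,::-1],None,fx=k,fy=k,interpolation=cv2.INTER_CUBIC))
E
python3 - <<'E'
from h import *
T=r.capture("top");S=r.capture("side")
np.set_printoptions(precision=1,suppress=True)
a=cv2.resize(T["frame"][170:260,85:385,::-1],None,fx=2.66,fy=2.66,interpolation=cv2.INTER_CUBIC)
b=cv2.resize(S["frame"][170:290,170:340,::-1],None,fx=2.9,fy=2.9,interpolation=cv2.INTER_CUBIC)
b=cv2.copyMakeBorder(b,0,0,0,a.shape[1]-b.shape[1],cv2.BORDER_CONSTANT)
cv2.imwrite("pics/crop0.png",np.vstack([a,b])); print(a.shape,b.shape)
def show(n,c,z,*a):
    for o in blobs(c,*a)[:2]: print(n,round(o[0]),np.array(o[1]),plane(c,o[1],z),[np.round(x,1) for x in o[2]],o[3])
show("blueT",T,12,(85,200,150,255),(95,120),(90,255),(60,255))
show("blueS",S,12,(170,185,225,215),(95,120),(90,255),(60,255))
show("matT",T,4,(260,195,325,250),(8,25),(60,255),(90,255))
show("matS",S,4,(245,230,302,262),(8,25),(60,255),(90,255))
show("whiteT",T,12,(322,200,375,255),(0,180),(0,40),(130,255))
show("whiteS",S,12,(275,250,325,280),(0,180),(0,40),(130,255))
show("jarT",T,130,(210,210,255,252),(0,15),(90,255),(60,255))
show("jarS",S,60,(228,195,257,238),(0,15),(90,255),(60,255))
show("tinT",T,60,(155,210,205,245),(60,90),(60,255),(30,255))
show("tinS",S,60,(205,190,240,225),(60,90),(60,255),(30,255))
show("redT",T,128,(160,210,200,245),(172,8),(140,255),(90,255))
show("redS",S,111,(212,180,240,205),(172,8),(140,255),(60,255))
E
```

```text
(239, 798, 3) (348, 798, 3)
blueT 1355 [117.8 228.5] [467.3 386.2  12. ] [array([117.8, 228.3]), array([41. , 41.7]), np.float64(45.0)] (97, 208, 43, 42)
blueS 294 [199.8 198.1] [467.8 396.8  12. ] [array([200., 198.]), array([12., 30.]), np.float64(90.0)] (185, 192, 31, 13)
matT 1460 [294.9 223.6] [ 469.3 -220.8    4. ] [array([295. , 223.6]), array([49.8, 29.6]), np.float64(5.3)] (269, 207, 52, 34)
matS 594 [276.4 246.9] [ 464.  -223.8    4. ] [array([276.3, 247. ]), array([42.4, 20.4]), np.float64(36.9)] (255, 236, 45, 24)
matS 15 [247.2 231.5] [450.8 -40.    4. ] [array([248., 232.]), array([4., 6.]), np.float64(90.0)] (245, 230, 7, 5)
whiteT 1292 [347.2 229.6] [ 444.  -400.5   12. ] [array([347.3, 229.6]), array([40.7, 40.2]), np.float64(63.4)] (327, 209, 41, 42)
whiteS 599 [300.5 263.4] [ 445.5 -394.7   12. ] [array([300.5, 263.5]), array([19., 39.]), np.float64(90.0)] (281, 254, 40, 20)
jarT 668 [233.4 232.4] [443.6 -18.7 130. ] [array([233.4, 232.3]), array([28.6, 29.1]), np.float64(63.4)] (219, 218, 30, 30)
jarS 802 [241.4 216.2] [446.3  -3.8  60. ] [array([241.5, 216. ]), array([38., 23.]), np.float64(90.0)] (230, 197, 24, 39)
tinT 750 [180.3 227.4] [464.9 163.2  60. ] [array([180.5, 227.5]), array([19., 41.]), np.float64(90.0)] (160, 218, 42, 20)
tinS 296 [220.9 210.1] [411.2 101.1  60. ] [array([220. , 210.5]), array([22.8, 16.2]), np.float64(20.6)] (211, 200, 21, 22)
redT 103 [175.1 226.5] [466.8 164.7 128. ] [array([175.1, 226.7]), array([11.2, 11.2]), np.float64(63.4)] (170, 220, 11, 14)
redT 8 [181.4 231.6] [450.2 145.1 128. ] [array([181.3, 231.8]), array([1.4, 6.4]), np.float64(45.0)] (179, 229, 6, 6)
redS 67 [223.3 192.2] [461.6 164.3 111. ] [array([223.1, 192.4]), array([11. ,  7.4]), np.float64(74.1)] (219, 187, 10, 11)
```

View pics/crop0.png

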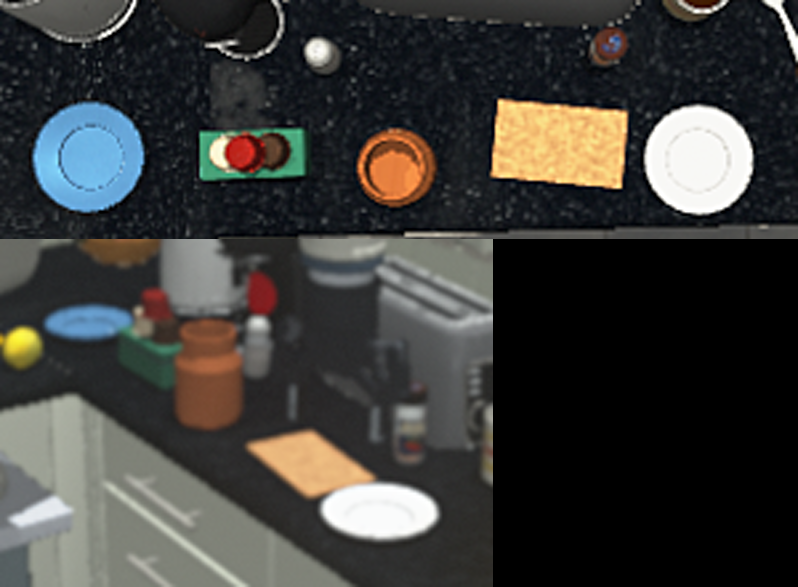

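The crop shows the cream capsule on the left (+y) half of the tin, red in the middle and brown on the right. The tin is parallel to y, and the mat is turned slightly. One more fine measurement for the jar neck and the pile, enlarged.

```bash
python3 - <<'E'
from h import *
T=r.capture("top");S=r.capture("side")
np.set_printoptions(precision=1,suppress=True)
a=cv2.resize(T["frame"][210:254,156:256,::-1],None,fx=8,fy=8,interpolation=cv2.INTER_CUBIC)
b=cv2.resize(S["frame"][182:238,206:262,::-1],None,fx=4.4,fy=4.4,interpolation=cv2.INTER_CUBIC)
b=cv2.copyMakeBorder(b,0,0,0,a.shape[1]-b.shape[1],cv2.BORDER_CONSTANT)
cv2.imwrite("pics/crop1.png",np.vstack([a,b]))
# predictions: tin/jar checks
for n,P in dict(jarrim=(445,-16,130),jarbody=(445,-16,85),red_top=(466,165,128),red_bot=(466,165,94),br=(466,139,94),cr=(466,191,94)).items():
    print(n,proj(T,P),proj(S,P))
for box,h,s,v,n in (((160,212,200,245),(10,35),(20,160),(120,255),"creamT"),((160,212,200,245),(0,15),(40,200),(15,75),"brownT")):
    for o in blobs(T,box,h,s,v)[:2]: print(n,o[0],np.array(o[1]),plane(T,o[1],94),o[3])
E
```

```text
jarrim [232.5 232. ] [242.6 201.1]
jarbody [233.8 232. ] [242.7 211.5]
red_top [175.  226.8] [224.  188.3]
red_bot [177.4 226.9] [224.2 195.7]
br [185.5 226.7] [227.3 197.4]
cr [169.4 227.1] [221.1 194. ]
creamT 82.0 [168.2 227.4] [465.1 194.8  94. ] (164, 221, 9, 14)
brownT 100.0 [187.8 226.2] [467.4 131.5  94. ] (183, 220, 11, 13)
```

View pics/crop1.png

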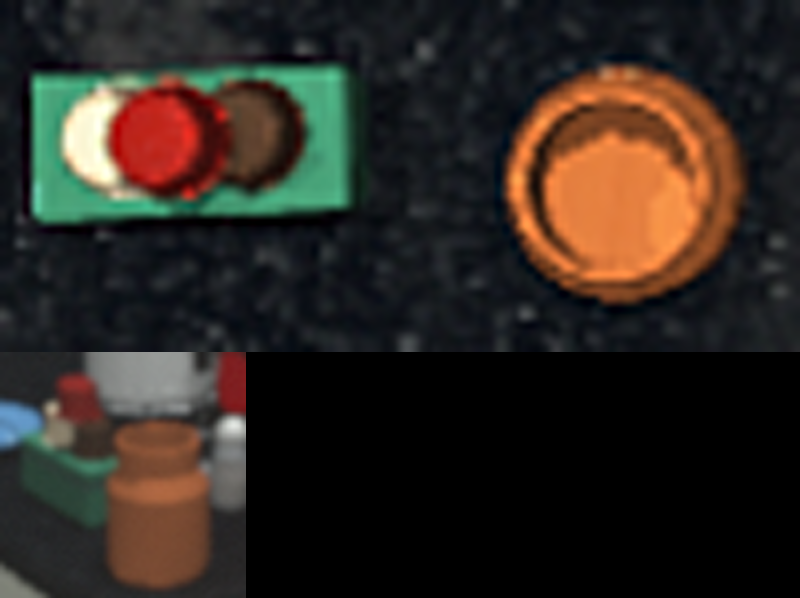

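The enlarged crop puts the red top disc at top (175.2,226.8) and side (223.3,188.7). That matches a projected point at (466,165,128) within 1 px. The jar rim is at top (232.2,232.3) and side (241.7,200.5), giving (444,-15,130). The tin centre is (464,165) and its lid height is consistent with 60. Now moving above red.

```bash
python3 -m pendant '[[0.048,0.155,0.01,0,0,0.047,-1],[0.048,0.155,0.01,0,0,0.047,-1],[0.048,0.155,0.01,0,0,0.047,-1],[0.048,0.155,0.01,0,0,0.047,-1],[0.048,0.155,0.01,0,0,0.047,-1],[0.048,0.155,0.01,0,0,0.047,-1],[0.048,0.155,0.01,0,0,0.047,-1],[0.048,0.155,0.01,0,0,0.047,-1]]' 30 && python3 -m pendant '[[0.048,0.155,0.01,0,0,0.047,-1],[0.048,0.155,0.01,0,0,0.047,-1],[0.048,0.155,0.01,0,0,0.047,-1],[0.048,0.155,0.01,0,0,0.047,-1],[0.048,0.155,0.01,0,0,0.047,-1],[0.048,0.155,0.01,0,0,0.047,-1],[0.048,0.155,0.01,0,0,0.047,-1],[0.048,0.155,0.01,0,0,0.047,-1]]' && python3 -m pendant '[[0,0,0,0,0,0,-1],[0,0,0,0,0,0,-1]]'
```

```text
t: 1.3
eef_pos: [353.0, -204.7, 255.6]
tcp_rot: [3.141, -0.0, 0.983]
contact_force: [0.6, 0.0, 0.4]
gripper_width: 1.0
grasp_force: 0.0
t: 2.3
eef_pos: [468.2, 167.6, 279.5]
tcp_rot: [3.141, 0.0, 1.574]
contact_force: [1.7, 0.1, 0.2]
gripper_width: 1.002
grasp_force: 0.0
t: 2.55
eef_pos: [467.4, 165.6, 279.0]
tcp_rot: [-3.141, 0.001, 1.571]
contact_force: [-0.2, -0.2, -0.4]
gripper_width: 1.002
grasp_force: 0.0
```

```bash
python3 -m pendant '[[-0.004,0,-0.12,0,0,0,-1],[0,0,-0.12,0,0,0,-1],[0,0,-0.12,0,0,0,-1],[0,0,-0.12,0,0,0,-1],[0,0,-0.12,0,0,0,-1],[0,0,-0.026,0,0,0,-1],[0,0,0,0,0,0,-1]]' 30 && python3 -m pendant '[[0,0,0,0,0,0,1],[0,0,0,0,0,0,1],[0,0,0,0,0,0,1],[0,0,0,0,0,0,1],[0,0,0,0,0,0,1],[0,0,0,0,0,0,1],[0,0,0,0,0,0,1],[0,0,0,0,0,0,1]]' 30; python3 - <<'E'
from h import *
T=r.capture("top");S=r.capture("side")
a=cv2.resize(T["frame"][200:256,85:265,::-1],None,fx=4,fy=4,interpolation=cv2.INTER_CUBIC)
b=cv2.resize(S["frame"][170:238,190:262,::-1],None,fx=5,fy=5,interpolation=cv2.INTER_CUBIC)
b=cv2.copyMakeBorder(b,0,0,0,a.shape[1]-b.shape[1],cv2.BORDER_CONSTANT)
cv2.imwrite("pics/g1.png",np.vstack([a,b]))
E
```

```text
t: 3.42
eef_pos: [466.7, 165.2, 91.9]
tcp_rot: [-3.141, 0.0, 1.57]
contact_force: [0.6, -0.4, 1.1]
gripper_width: 0.998
grasp_force: 0.0
t: 4.42
eef_pos: [467.4, 166.1, 92.8]
tcp_rot: [3.14, -0.0, 1.571]
contact_force: [-1.1, -0.9, 9.7]
gripper_width: 0.533
grasp_force: 29.6
```

View pics/g1.png

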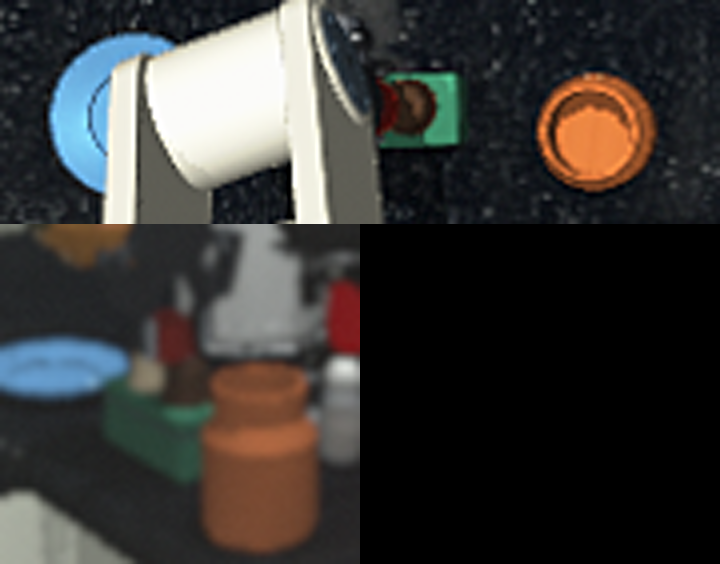

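The grip holds: opening 45 mm, 30 N, with the pile undisturbed in the side view. Lift and carry to the jar.

```bash
python3 -m pendant '[[0,0,0.04,0,0,0,1],[0,0,0.08,0,0,0,1],[0,0,0.12,0,0,0,1],[0,0,0.12,0,0,0,1],[0,0,0,0,0,0,1]]' 30 && python3 -m pendant '[[-0.015,-0.12,0,0,0,0,1],[-0.015,-0.12,0,0,0,0,1],[-0.015,-0.12,0,0,0,0,1],[-0.015,-0.12,0,0,0,0,1],[-0.014,-0.12,0,0,0,0,1],[0,0,0,0,0,0,1],[0,0,0,0,0,0,1]]' && python3 - <<'E'
from h import *
S=r.capture("side");T=r.capture("top");print(r.sense()["eef_pos"])
a=cv2.resize(T["frame"][200:256,85:265,::-1],None,fx=4,fy=4,interpolation=cv2.INTER_CUBIC)
b=cv2.resize(S["frame"][170:238,190:290,::-1],None,fx=5,fy=5,interpolation=cv2.INTER_CUBIC)
b=cv2.copyMakeBorder(b,0,0,0,a.shape[1]-b.shape[1],cv2.BORDER_CONSTANT)
cv2.imwrite("pics/g2.png",np.vstack([a,b]))
for z in (190,200,210): print(proj(S,(444,-15,z)),proj(T,(444,-15,z)))
for o in blobs(S,(225,160,262,206),(172,8),(140,255),(50,255))[:3]:print(o)
E
```

```text
t: 5.15
eef_pos: [468.6, 166.6, 203.0]
tcp_rot: [3.136, -0.002, 1.571]
contact_force: [1.1, 0.7, 0.6]
gripper_width: 0.532
grasp_force: 30.7
t: 6.02
eef_pos: [444.3, -13.9, 199.3]
tcp_rot: [-3.141, -0.0, 1.57]
contact_force: [0.7, -0.8, -0.1]
gripper_width: 0.537
grasp_force: 30.7
[444.48294889 -13.43702872 199.34505755]
[242.11680532 186.85624883] [230.32671807 232.29171464]
[242.09785873 184.4632692 ] [229.99506141 232.28777449]
[242.07897786 182.06189529] [229.65803541 232.28377127]
(67.0, (258.5273631840796, 188.09950248756218), ((258.5, 188.0), (14.0, 5.0), 90.0), (256, 181, 6, 15))
(32.0, (242.38541666666666, 180.67708333333331), ((242.5, 180.5), (7.0, 5.0), 90.0), (240, 177, 6, 8))
```

View pics/g2.png

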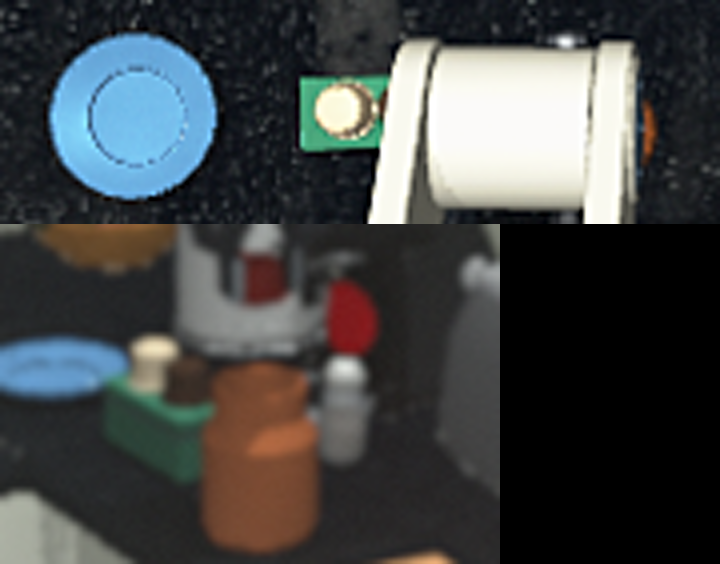

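Red hangs in the fingers over the neck at side (242,181), and cream and brown still stand. Lower to just above the rim and release.

```bash
python3 -m pendant '[[0,-0.005,-0.1,0,0,0,1],[0,0,-0.08,0,0,0,1],[0,0,-0.027,0,0,0,1],[0,0,0,0,0,0,1],[0,0,0,0,0,0,1]]' 30 && python3 -m pendant '[[0,0,0,0,0,0,-1],[0,0,0,0,0,0,-1],[0,0,0,0,0,0,-1],[0,0,0,0,0,0,-1],[0,0,0,0,0,0,-1]]' && python3 -m pendant '[[0,0,0.1,0,0,0,-1],[0,0,0.1,0,0,0,-1],[0.015,0.1,0,0,0,0,-1],[0.015,0.1,0,0,0,0,-1],[0.015,0.1,0,0,0,0,-1],[0.015,0.11,0,0,0,0,-1],[0.015,0.1,0,0,0,0,-1],[0,0,0,0,0,0,-1]]' && python3 - <<'E'
from h import *
S=r.capture("side");T=r.capture("top");print(r.sense()["eef_pos"])
a=cv2.resize(T["frame"][200:256,85:265,::-1],None,fx=4,fy=4,interpolation=cv2.INTER_CUBIC)
b=cv2.resize(S["frame"][170:238,190:290,::-1],None,fx=5,fy=5,interpolation=cv2.INTER_CUBIC)
b=cv2.copyMakeBorder(b,0,0,0,a.shape[1]-b.shape[1],cv2.BORDER_CONSTANT)
cv2.imwrite("pics/g3.png",np.vstack([a,b]))
for n,P in dict(br=(466,139,94),cr=(466,191,94)).items(): print(n,proj(T,P),proj(S,P))
E
```

```text
t: 6.75
eef_pos: [445.2, -15.4, 138.2]
tcp_rot: [3.14, 0.0, 1.571]
contact_force: [0.1, 0.3, 0.0]
gripper_width: 0.534
grasp_force: 30.7
t: 7.38
eef_pos: [444.5, -15.6, 137.4]
tcp_rot: [3.142, -0.0, 1.571]
contact_force: [0.3, 0.1, -0.7]
gripper_width: 1.0
grasp_force: 0.0
t: 8.38
eef_pos: [467.2, 138.9, 197.3]
tcp_rot: [3.141, -0.0, 1.573]
contact_force: [-0.6, -0.1, -0.4]
gripper_width: 0.999
grasp_force: 0.0
[466.69756037 137.1700308  197.1718644 ]
br [185.50869936 226.72215925] [227.28694852 197.43941613]
cr [169.36079105 227.1256603 ] [221.13175494 194.02408817]
```

View pics/g3.png

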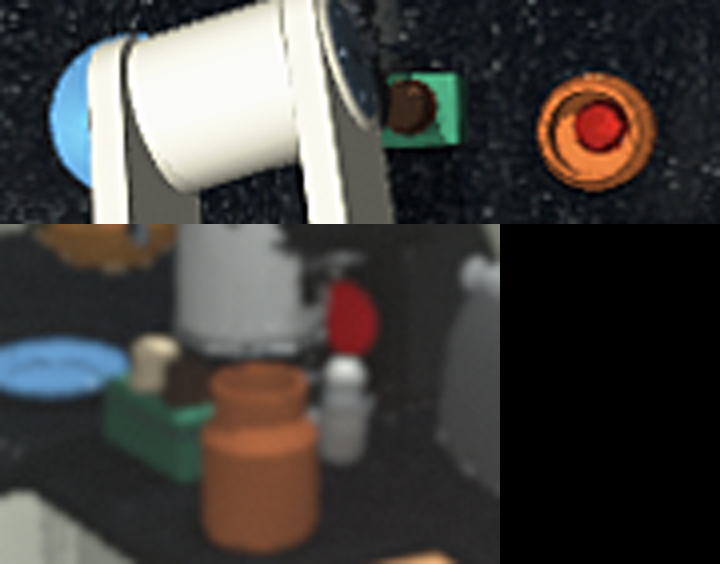

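Red lies in the jar at top (234.6,231.5). Brown is at (187.5,226.2), still standing. Grip brown next, a little higher relative to the capsule.

```bash
python3 -m pendant '[[0,0.002,-0.14,0,0,0,-1],[0,0,-0.14,0,0,0,-1],[0,0,-0.12,0,0,0,-1],[0,0,-0.052,0,0,0,-1],[0,0,0,0,0,0,-1],[0,0,0,0,0,0,-1]]' && python3 -m pendant '[[0,0,0,0,0,0,1],[0,0,0,0,0,0,1],[0,0,0,0,0,0,1],[0,0,0,0,0,0,1],[0,0,0,0,0,0,1],[0,0,0,0,0,0,1],[0,0,0,0,0,0,1]]' 30 && python3 -m pendant '[[0,0,0.03,0,0,0,1],[0,0,0.08,0,0,0,1],[0,0,0.12,0,0,0,1],[0,0,0.12,0,0,0,1],[0,0,0.12,0,0,0,1],[0,0,0,0,0,0,1]]' && python3 -m pendant '[[-0.006,-0.15,0,0,0,0,1],[-0.006,-0.15,0,0,0,0,1],[-0.006,-0.15,0,0,0,0,1],[-0.006,-0.15,0,0,0,0,1],[-0.006,-0.15,0,0,0,0,1],[-0.006,-0.15,0,0,0,0,1],[-0.006,-0.15,0,0,0,0,1],[-0.006,-0.15,0,0,0,0,1]]' && python3 -m pendant '[[-0.006,-0.15,0,0,0,0,1],[-0.006,-0.15,0,0,0,0,1],[-0.006,-0.15,0,0,0,0,1],[-0.006,-0.14,0,0,0,0,1],[0,0,0,0,0,0,1],[0,0,0,0,0,0,1]]'
```

```text
t: 9.22
eef_pos: [468.0, 138.0, 62.9]
tcp_rot: [3.14, -0.0, 1.571]
contact_force: [0.3, 0.5, -0.2]
gripper_width: 0.996
grasp_force: 0.0
t: 10.1
eef_pos: [467.4, 138.2, 62.8]
tcp_rot: [3.141, -0.0, 1.571]
contact_force: [-2.6, -0.8, 10.2]
gripper_width: 0.513
grasp_force: 29.4
t: 10.85
eef_pos: [468.7, 138.5, 205.9]
tcp_rot: [3.136, -0.002, 1.571]
contact_force: [-0.0, -0.1, -0.3]
gripper_width: 0.513
grasp_force: 30.2
t: 11.85
eef_pos: [451.9, -223.3, 202.1]
tcp_rot: [-3.141, -0.0, 1.571]
contact_force: [-0.3, 0.8, -0.6]
gripper_width: 0.515
grasp_force: 30.2
t: 12.6
eef_pos: [444.8, -398.2, 201.9]
tcp_rot: [-3.14, -0.002, 1.571]
contact_force: [-0.4, -0.3, 0.3]
gripper_width: 0.514
grasp_force: 30.2
```

```bash
python3 -m pendant '[[0,-0.004,-0.14,0,0,0,1],[0,0,-0.14,0,0,0,1],[0,0,-0.14,0,0,0,1],[0,0,-0.14,0,0,0,1],[0,0,-0.05,0,0,0,1],[0,0,-0.02,0,0,0,1],[0,0,0,0,0,0,1]]' && python3 -m pendant '[[0,0,-0.007,0,0,0,1],[0,0,-0.007,0,0,0,1],[0,0,0,0,0,0,1]]'; python3 - <<'E'
from h import *
S=r.capture("side")
crop(S,(240,215,350,290),"g4.png",7)
for z in (5,39): print(proj(S,(444,-400,z)))
E
```

```text
t: 13.48
eef_pos: [446.0, -400.4, 14.7]
tcp_rot: [3.141, 0.001, 1.571]
contact_force: [0.0, -0.6, 0.3]
gripper_width: 0.514
grasp_force: 30.3
t: 13.85
eef_pos: [445.4, -400.3, 9.8]
tcp_rot: [3.141, 0.0, 1.571]
contact_force: [0.3, -0.5, -1.0]
gripper_width: 0.513
grasp_force: 30.3
[301.04871397 265.81947358]
[301.38909333 257.22704956]
```

View pics/g4.png

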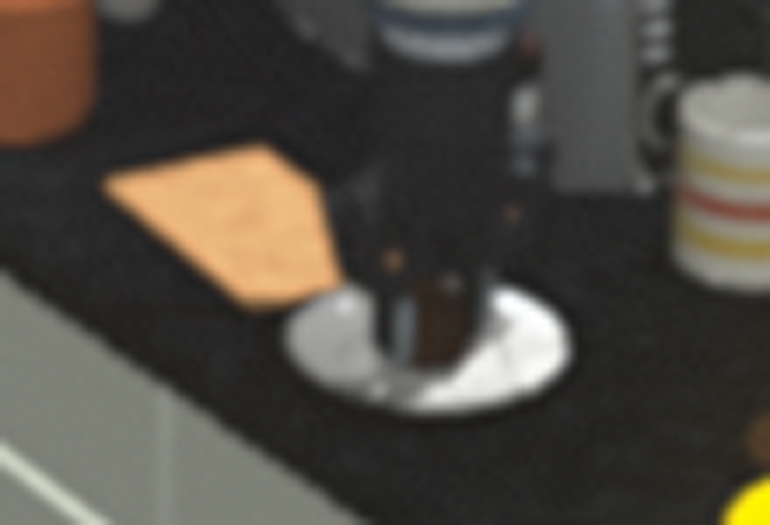

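Brown is centred just above the white saucer at side (302,264). Lower until contact, then release and retreat.

```bash
python3 -m pendant '[[0,0,-0.004,0,0,0,1],[0,0,-0.003,0,0,0,1],[0,0,0,0,0,0,1]]' && python3 -m pendant '[[0,0,0,0,0,0,0.2],[0,0,0,0,0,0,-0.1],[0,0,0,0,0,0,-0.4],[0,0,0,0,0,0,-0.4],[0,0,0,0,0,0,-0.4]]' && python3 -m pendant '[[0,0,0.04,0,0,0,-0.4],[0,0,0.08,0,0,0,-1],[0,0,0.12,0,0,0,-1],[0,0,0.14,0,0,0,-1],[0,0,0.14,0,0,0,-1],[0,0,0.12,0,0,0,-1]]' && python3 -m pendant '[[0.006,0.15,0,0,0,0,-1],[0.006,0.15,0,0,0,0,-1],[0.006,0.15,0,0,0,0,-1],[0.006,0.15,0,0,0,0,-1],[0.006,0.15,0,0,0,0,-1],[0.006,0.15,0,0,0,0,-1],[0.006,0.15,0,0,0,0,-1],[0.006,0.15,0,0,0,0,-1]]' && python3 -m pendant '[[0.006,0.15,0,0,0,0,-1],[0.006,0.15,0,0,0,0,-1],[0.006,0.15,0,0,0,0,-1],[0.006,0.15,0,0,0,0,-1],[0,0,0,0,0,0,-1],[0,0,0,0,0,0,-1]]'; python3 - <<'E'
from h import *
np.set_printoptions(precision=1,suppress=True)
S=r.capture("side");T=r.capture("top")
a=cv2.resize(T["frame"][195:260,85:385,::-1],None,fx=2.6,fy=2.6,interpolation=cv2.INTER_CUBIC)
b=cv2.resize(S["frame"][180:285,190:340,::-1],None,fx=4,fy=4,interpolation=cv2.INTER_CUBIC)
b=cv2.copyMakeBorder(b,0,0,0,a.shape[1]-b.shape[1],cv2.BORDER_CONSTANT)
cv2.imwrite("pics/g5.png",np.vstack([a,b])[:598])
w=blobs(T,(322,200,375,255),(0,180),(0,40),(130,255))[0];print("white",w[0],plane(T,w[1],14))
for o in blobs(T,(330,210,365,250),(0,25),(20,255),(10,110))[:3]: print("brown",o[0],o[1],plane(T,o[1],39),o[3])
for n,P in dict(top=(444,-400,39),fl=(444,-400,6)).items(): print(n,proj(T,P),proj(S,P))
E
```

```text
t: 14.28
eef_pos: [445.5, -400.3, 7.9]
tcp_rot: [3.142, 0.0, 1.571]
contact_force: [-2.0, 1.2, 6.0]
gripper_width: 0.517
grasp_force: 31.2
t: 14.9
eef_pos: [445.4, -400.2, 7.4]
tcp_rot: [-3.142, -0.0, 1.571]
contact_force: [-0.3, 0.7, 0.1]
gripper_width: 0.695
grasp_force: 0.0
t: 15.65
eef_pos: [445.5, -400.3, 202.2]
tcp_rot: [3.14, 0.001, 1.571]
contact_force: [0.5, -1.3, -0.0]
gripper_width: 1.0
grasp_force: 0.0
t: 16.65
eef_pos: [459.8, -38.8, 200.4]
tcp_rot: [3.14, 0.0, 1.571]
contact_force: [0.2, 0.7, 0.5]
gripper_width: 1.004
grasp_force: 0.0
t: 17.4
eef_pos: [466.8, 139.6, 199.9]
tcp_rot: [3.141, 0.0, 1.572]
contact_force: [0.7, -0.1, -0.6]
gripper_width: 0.999
grasp_force: 0.0
white 1293.0 [ 443.9 -400.1   14. ]
brown 118.0 (345.85734463276833, 229.10593220338984) [ 445.7 -391.    39. ] (340, 223, 13, 13)
top [348.5 229.5] [301.4 257.2]
fl [346.8 229.6] [301.1 265.6]
```

View pics/g5.png

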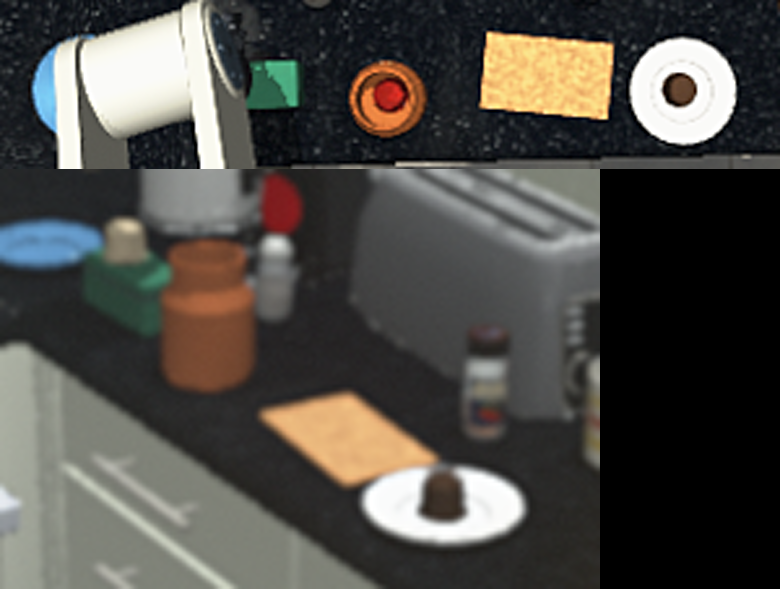

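Brown stands upright on the white saucer at about (445,-396), within 6 mm of its centre. Now cream.

```bash
python3 -m pendant '[[0,0.085,0,0,0,0,-1],[0,0.085,0,0,0,0,-1],[0,0,-0.14,0,0,0,-1],[0,0,-0.14,0,0,0,-1],[0,0,-0.12,0,0,0,-1],[0,0,-0.057,0,0,0,-1],[0,0,0,0,0,0,-1],[0,0,0,0,0,0,-1]]' && python3 -m pendant '[[0,0,0,0,0,0,1],[0,0,0,0,0,0,1],[0,0,0,0,0,0,1],[0,0,0,0,0,0,1],[0,0,0,0,0,0,1],[0,0,0,0,0,0,1],[0,0,0,0,0,0,1]]' 30 && python3 -m pendant '[[0,0,0.03,0,0,0,1],[0,0,0.08,0,0,0,1],[0,0,0.12,0,0,0,1],[0,0.08,0.12,0,0,0,1],[0,0.12,0,0,0,0,1],[0,0.15,0,0,0,0,1],[0,0.15,0,0,0,0,1],[0,0.1,0,0,0,0,1]]' && python3 -m pendant '[[0,0.053,0,0,0,0,1],[0,0,0,0,0,0,1],[0,0,0,0,0,0,1]]'
```

```text
t: 18.5
eef_pos: [467.6, 190.4, 63.2]
tcp_rot: [3.141, -0.0, 1.57]
contact_force: [-0.4, -0.1, 0.1]
gripper_width: 1.0
grasp_force: 0.0
t: 19.38
eef_pos: [467.4, 190.9, 63.3]
tcp_rot: [3.141, -0.0, 1.571]
contact_force: [-1.1, -1.3, 8.4]
gripper_width: 0.517
grasp_force: 29.5
t: 20.38
eef_pos: [466.8, 372.8, 168.0]
tcp_rot: [3.141, -0.001, 1.572]
contact_force: [0.8, -0.2, -0.7]
gripper_width: 0.514
grasp_force: 30.2
t: 20.75
eef_pos: [466.9, 385.5, 167.3]
tcp_rot: [-3.141, 0.001, 1.571]
contact_force: [-0.4, 0.2, -0.9]
gripper_width: 0.511
grasp_force: 30.2
```

```bash
python3 -m pendant '[[0,0,-0.14,0,0,0,1],[0,0,-0.14,0,0,0,1],[0,0,-0.14,0,0,0,1],[0,0,-0.07,0,0,0,1],[0,0,-0.025,0,0,0,1],[0,0,-0.008,0,0,0,1],[0,0,-0.006,0,0,0,1],[0,0,0,0,0,0,1]]' && python3 -m pendant '[[0,0,0,0,0,0,1],[0,0,0,0,0,0,0.2],[0,0,0,0,0,0,-0.1],[0,0,0,0,0,0,-0.4],[0,0,0,0,0,0,-0.4],[0,0,0,0,0,0,-0.4]]' && python3 -m pendant '[[0,0,0.04,0,0,0,-0.4],[0,0,0.08,0,0,0,-1],[0,0,0.12,0,0,0,-1],[0,0,0.14,0,0,0,-1],[0,0,0.14,0,0,0,-1],[0,0,0.12,0,0,0,-1]]' && python3 -m pendant '[[0,-0.15,0,0,0,0,-1],[0,-0.15,0,0,0,0,-1],[0,-0.15,0,0,0,0,-1],[0,-0.15,0,0,0,0,-1],[0,-0.15,0,0,0,0,-1],[0,-0.15,0,0,0,0,-1],[0,-0.15,0,0,0,0,-1],[0,-0.15,0,0,0,0,-1]]'; python3 - <<'E'
from h import *
np.set_printoptions(precision=1,suppress=True)
S=r.capture("side");T=r.capture("top")
a=cv2.resize(T["frame"][200:256,85:265,::-1],None,fx=4,fy=4,interpolation=cv2.INTER_CUBIC)
b=cv2.resize(S["frame"][170:238,170:280,::-1],None,fx=5,fy=5,interpolation=cv2.INTER_CUBIC)
b=cv2.copyMakeBorder(b,0,0,0,a.shape[1]-b.shape[1],cv2.BORDER_CONSTANT)
cv2.imwrite("pics/g6.png",np.vstack([a,b]))
w=blobs(T,(85,200,150,255),(95,120),(90,255),(60,255))[0];print("blue",w[0],plane(T,w[1],14))
for o in blobs(T,(100,212,140,248),(10,40),(10,160),(90,255))[:2]: print("cream",o[0],o[1],plane(T,o[1],39),plane(T,o[1],20),o[3])
for o in blobs(T,(155,210,205,245),(60,90),(60,255),(90,255))[:2]: print("tin",o[0],o[1],plane(T,o[1],60),o[2])
E
```

```text
t: 21.75
eef_pos: [467.4, 386.9, 9.5]
tcp_rot: [3.141, -0.001, 1.571]
contact_force: [0.1, -0.0, -0.3]
gripper_width: 0.513
grasp_force: 30.2
t: 22.5
eef_pos: [467.0, 386.7, 8.6]
tcp_rot: [-3.142, 0.0, 1.571]
contact_force: [-0.1, -0.5, 0.1]
gripper_width: 0.7
grasp_force: 0.0
t: 23.25
eef_pos: [467.2, 386.8, 203.4]
tcp_rot: [3.14, -0.001, 1.571]
contact_force: [0.0, 0.5, 0.4]
gripper_width: 0.996
grasp_force: 0.0
t: 24.25
eef_pos: [466.9, 25.3, 201.6]
tcp_rot: [3.14, -0.0, 1.571]
contact_force: [0.3, 0.2, -0.0]
gripper_width: 1.004
grasp_force: 0.0
blue 1355.0 [467.3 385.5  14. ]
cream 148.5 (117.35241301907968, 228.2042648709315) [467.8 377.8  39. ] [468.2 384.8  20. ] (110, 222, 16, 13)
tin 29.5 (160.89830508474577, 226.66101694915255) [468.9 227.2  60. ] ((161.0, 227.5), (17.0, 2.0), 90.0)
```

View pics/g6.png

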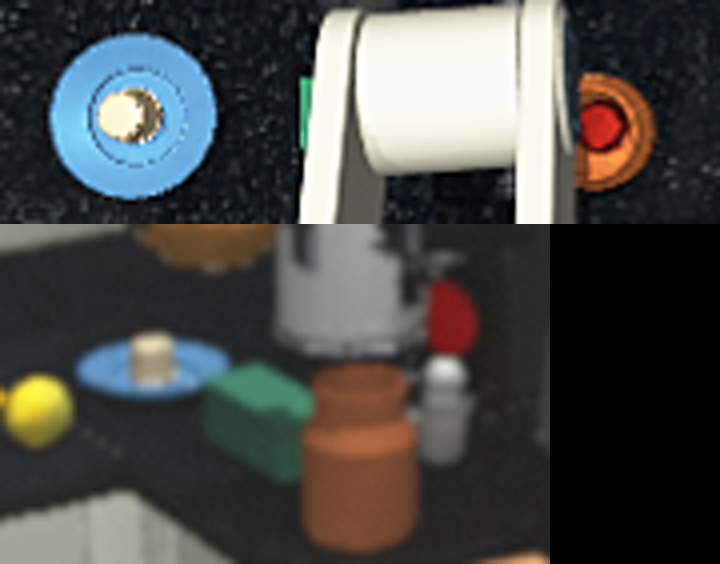

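Cream stands centred on the blue saucer at top (117.4,228.2). Move the arm aside to measure the bare tin precisely.

```bash
python3 -m pendant '[[0,-0.15,0,0,0,0,-1],[0,-0.15,0,0,0,0,-1],[0,-0.1,0,0,0,0,-1],[0,0,0,0,0,0,-1]]'; python3 - <<'E'
from h import *
np.set_printoptions(precision=2,suppress=True)
S=r.capture("side");T=r.capture("top")
for o in blobs(T,(155,210,205,245),(60,90),(60,255),(110,255))[:2]:
    print("tinT",o[0],o[1],plane(T,o[1],60),o[2])
    c=cv2.boxPoints(o[2]); print([plane(T,q,60)[:2] for q in c])
o=blobs(S,(200,185,240,225),(60,95),(60,255),(95,255))
for q in o[:2]: print("tinS",q[0],q[1],plane(S,q[1],60),q[3])
if o: print(tri(T,blobs(T,(155,210,205,245),(60,90),(60,255),(110,255))[0][1],S,o[0][1]))
print(proj(S,(464,165,60)),proj(T,(464,165,60)))
E
```

```text
t: 24.85
eef_pos: [467.2, -94.4, 201.3]
tcp_rot: [3.141, 0.0, 1.569]
contact_force: [-0.2, 1.3, 0.3]
gripper_width: 0.999
grasp_force: 0.0
tinT 683.0 (178.87750122010738, 227.3601756954612) [465.1  167.91  60.  ] ((178.99588012695312, 227.38905334472656), (18.172725677490234, 38.60316848754883), 87.87889862060547)
[array([494.36, 232.04]), array([495.97, 104.49]), array([435.65, 103.01]), array([434.18, 230.2 ])]
tinS 136.5 (222.34310134310132, 203.26251526251525) [457.65 167.88  60.  ] (211, 198, 21, 12)
(array([462.51, 170.08,  58.  ]), np.float64(6.257830215793881))
[223.95 203.17] [179.76 227.67]
```

Tin at (465,167.5) and aligned with y; the two-view lid height is about 58–60. Grip it firmly at mid-height.

```bash
python3 -m pendant '[[-0.007,0.146,0,0,0,0,-1],[0,0.146,0,0,0,0,-1],[0,0.146,0,0,0,0,-1],[0,0.146,0,0,0,0,-1],[0,0.146,0,0,0,0,-1],[0,0.146,0,0,0,0,-1],[0,0,0,0,0,0,-1],[0,0,0,0,0,0,-1]]' && python3 -m pendant '[[0,0,-0.14,0,0,0,-1],[0,0,-0.14,0,0,0,-1],[0,0,-0.14,0,0,0,-1],[0,0,-0.13,0,0,0,-1],[0,0,-0.07,0,0,0,-1],[0,0,-0.02,0,0,0,-1],[0,0,0,0,0,0,-1],[0,0,0,0,0,0,-1]]' && python3 -m pendant '[[0,0,0,0,0,0,1],[0,0,0,0,0,0,1],[0,0,0,0,0,0,1],[0,0,0,0,0,0,1],[0,0,0,0,0,0,1],[0,0,0,0,0,0,1],[0,0,0,0,0,0,1]]' 90
```

```text
t: 25.95
eef_pos: [464.2, 170.2, 200.6]
tcp_rot: [-3.141, 0.0, 1.573]
contact_force: [-0.2, 0.1, 0.2]
gripper_width: 0.998
grasp_force: 0.0
t: 26.95
eef_pos: [465.7, 169.6, 9.7]
tcp_rot: [3.14, -0.001, 1.571]
contact_force: [-0.2, -0.2, 0.3]
gripper_width: 1.003
grasp_force: 0.0
t: 27.82
eef_pos: [465.4, 169.6, 9.7]
tcp_rot: [3.141, -0.0, 1.571]
contact_force: [-1.9, -1.2, 9.5]
gripper_width: 0.693
grasp_force: 96.2
```

```bash
python3 -m pendant '[[0,0,0.02,0,0,0,1],[0,0,0.07,0,0,0,1],[0,0,0.12,0,0,0,1],[0,0,0.12,0,0,0,1],[0,0,0.12,0,0,0,1],[0,0,0.12,0,0,0,1],[0,0,0,0,0,0,1]]' 90 && python3 -m pendant '[[0.001,-0.06,0,0,0,-0.007,1],[0.001,-0.12,0,0,0,-0.007,1],[0.001,-0.13,0,0,0,-0.007,1],[0.001,-0.14,0,0,0,-0.007,1],[0.001,-0.14,0,0,0,-0.007,1],[0.001,-0.14,0,0,0,-0.008,1],[0.001,-0.14,0,0,0,-0.008,1],[0.001,-0.14,0,0,0,-0.008,1]]' && python3 -m pendant '[[0.002,-0.13,0,0,0,-0.008,1],[0.002,-0.1,0,0,0,-0.008,1],[0.001,-0.055,0,0,0,0,1],[0,0,0,0,0,0,1],[0,0,0,0,0,0,1]]'; python3 - <<'E'
from h import *
S=r.capture("side")
crop(S,(190,150,350,290),"g7.png",4)
print(r.sense()["eef_pos"],proj(S,(469,-221,172)),proj(S,(469,-221,232)))
E
```

```text
t: 28.7
eef_pos: [466.5, 170.1, 182.6]
tcp_rot: [3.136, -0.002, 1.571]
contact_force: [0.7, 0.3, -2.0]
gripper_width: 0.694
grasp_force: 96.6
t: 29.7
eef_pos: [465.6, -135.4, 178.2]
tcp_rot: [-3.139, -0.0, 1.477]
contact_force: [1.2, -0.4, -2.8]
gripper_width: 0.696
grasp_force: 96.7
t: 30.32
eef_pos: [468.3, -218.2, 179.2]
tcp_rot: [-3.141, -0.001, 1.453]
contact_force: [-0.2, 0.2, -1.2]
gripper_width: 0.694
grasp_force: 96.7
[ 468.50043361 -218.05125277  179.40974657] [277.78044618 205.33162784] [278.06919666 190.02356818]
```

View pics/g7.png

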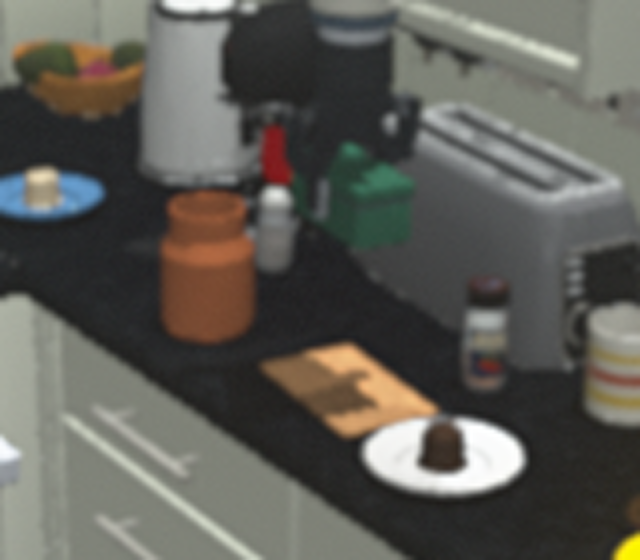

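The tin hangs level over the mat at side (283,199). Lower it, set down and release.

```bash
python3 -m pendant '[[0.002,-0.003,-0.13,0,0,0,1],[0,0,-0.13,0,0,0,1],[0,0,-0.13,0,0,0,1],[0,0,-0.1,0,0,0,1],[0,0,-0.04,0,0,0,1],[0,0,-0.015,0,0,0,1],[0,0,0,0,0,0,1],[0,0,0,0,0,0,1]]' 90 && python3 -m pendant '[[0,0,-0.004,0,0,0,1],[0,0,-0.003,0,0,0,1],[0,0,0,0,0,0,1]]'
```

```text
t: 31.38
eef_pos: [470.1, -220.2, 17.2]
tcp_rot: [3.14, 0.001, 1.453]
contact_force: [-0.8, 0.4, 0.1]
gripper_width: 0.696
grasp_force: 96.6
t: 31.75
eef_pos: [469.3, -219.9, 14.1]
tcp_rot: [-3.142, -0.0, 1.453]
contact_force: [0.3, 0.8, -1.0]
gripper_width: 0.693
grasp_force: 96.6
```

```bash
python3 -m pendant '[[0,0,-0.003,0,0,0,1],[0,0,-0.003,0,0,0,1],[0,0,0,0,0,0,1]]' && python3 -m pendant '[[0,0,0,0,0,0,0],[0,0,0,0,0,0,-0.6],[0,0,0,0,0,0,-1],[0,0,0,0,0,0,-1],[0,0,0,0,0,0,-1]]' && python3 -m pendant '[[0,0,0.05,0,0,0,-1],[0,0,0.12,0,0,0,-1],[0,0,0.14,0,0,0,-1],[0,0,0.14,0,0,0,-1],[0,0,0.14,0,0,0,-1],[0,0,0.1,0,0,0,-1]]' && python3 -m pendant '[[0,0.14,0,0,0,0,-1],[0,0.14,0,0,0,0,-1],[0,0.14,0,0,0,0,-1],[0,0.14,0,0,0,0,-1],[0,0.14,0,0,0,0,-1],[0,0.1,0,0,0,0,-1],[0,0,0,0,0,0,-1],[0,0,0,0,0,0,-1]]'; python3 - <<'E'
from h import *
np.set_printoptions(precision=2,suppress=True)
S=r.capture("side");T=r.capture("top")
a=cv2.resize(T["frame"][170:260,85:385,::-1],None,fx=2.6,fy=2.6,interpolation=cv2.INTER_CUBIC)
b=cv2.resize(S["frame"][180:285,185:340,::-1],None,fx=3.3,fy=3.3,interpolation=cv2.INTER_CUBIC)
b=cv2.copyMakeBorder(b,0,0,0,a.shape[1]-b.shape[1],cv2.BORDER_CONSTANT)
cv2.imwrite("pics/g8.png",np.vstack([a,b]))
o=blobs(T,(260,195,325,250),(60,90),(60,255),(110,255))[0];print("tin",plane(T,o[1],64),o[2])
m=blobs(T,(260,195,325,250),(8,90),(50,255),(60,255))[0];print("mat",plane(T,m[1],4),m[2])
E
```

```text
t: 32.12
eef_pos: [469.4, -220.0, 13.7]
tcp_rot: [3.141, 0.0, 1.453]
contact_force: [-6.6, 2.0, 21.5]
gripper_width: 0.694
grasp_force: 98.9
t: 32.75
eef_pos: [469.3, -219.9, 12.1]
tcp_rot: [-3.141, -0.0, 1.453]
contact_force: [-0.0, 0.6, 0.0]
gripper_width: 1.0
grasp_force: 0.0
t: 33.5
eef_pos: [469.7, -220.0, 222.4]
tcp_rot: [3.139, 0.001, 1.453]
contact_force: [0.6, -0.3, 0.0]
gripper_width: 1.001
grasp_force: 0.0
t: 34.5
eef_pos: [469.4, 19.7, 219.8]
tcp_rot: [3.141, 0.0, 1.454]
contact_force: [-0.4, -0.5, 0.2]
gripper_width: 1.001
grasp_force: 0.0
tin [ 469.24 -221.82   64.  ] ((296.1138000488281, 223.13449096679688), (38.283966064453125, 17.35650634765625), 4.763641834259033)
mat [ 469.23 -220.74    4.  ] ((294.9959411621094, 223.54510498046875), (49.885196685791016, 29.695720672607422), 5.194429397583008)
```

View pics/g8.png

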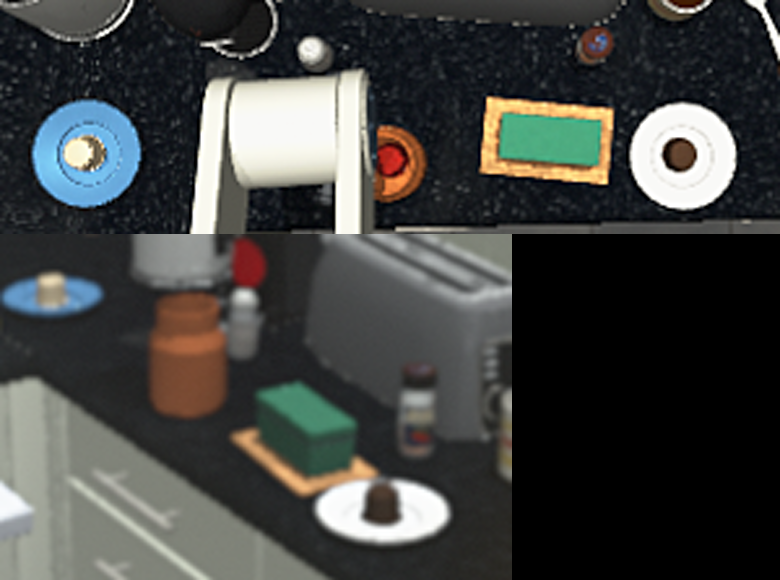

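The tin is centred on the mat (about 1 mm off, aligned). Both capsules stand on their saucers, red is in the jar, and the bystanders are untouched. Handing in.

```bash
python3 -c "
from cell import r
print(r.sign_off())"
```

```text
the job is handed in; nothing more can be done
None
```

I handed the job in at about 35 s: brown is on the white saucer, cream on the blue, red in the jar and the tin centred on the mat, as the last camera views show; the hand-in gave no verdict.

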